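# Bare the terminals: press the snap tab and push the shield off

## Robot

A 6-joint arm with a two-finger parallel gripper is mounted at the origin on the work surface. World frame = base frame: x ahead of the robot, y to its left, z up, the work surface at z = 0. Lengths are in mm, angles in rad, forces in N, time in s.
With the tool pointing down it reaches from about 350 to 875 mm from the base axis. Payload 4.2 kg.
Tool frame: the origin (TCP) lies midway between the tips of the shut fingers; the grasp point (between the pads) lies 19 mm behind it; z points along the fingers, y is the direction in which the jaws open and shut (so a half turn about z gives the same grasp; the last joint's range is limited). The gripper opens to 85 mm and grips with 20 to 120 N. Pads are 22 mm wide; open, the fingers measure 114 mm over their backs; the gripper's body (76 mm by 85 mm) begins 54 mm behind the grasp point. The pads swing forward as they close: fully open they stand 13 mm farther back than shut.
Start: joints at [1.493, 0.385, 0.008, 0, -1.194, -0.259], TCP at [206.51, 589.875, 231.312] pointing down, gripper open.
Joint ranges: [-3.14, 3.14], [-1.21, 2.06], [-1.07, 1.41], [-3.16, 2.05], [-2.99, -0.16], [-3.1, 3.1]. Speed limits (rad/s): [2.79, 2.79, 3.14, 3.14, 3.14, 3.14].

## Interface

Orientations are given as a unit quaternion [x, y, z, w].
In Python, from bench import read_state, get_image, job_done, search_frame, regions_of gives the robot as it stands.
- The arm moves only by the tool servo_tool, never from a script. Its arguments are lists of equal length, an entry for each row: "turn": the turn, a rotation vector about the world's x, y, z in rad, a list of three; "dp": the shift along the world's x, y, z in m, a list of three; "fingers": the finger opening in m, from 0 to 0.0854. In form: {"turn": [[rx, ry, rz], ...], "dp": [[tx, ty, tz], ...], "fingers": [fingers, ...]}. A call has exactly 5 rows; each row shifts and turns the pose as measured when the row begins; what a row does not reach is not made up. A row lasts 1/8 s, in which the tool goes at most 62.5 mm and 10.7 degrees, less where a joint would pass 70% of its speed; a pose out of reach is approached as far as the arm can. A call is refused whole if a number of a shift passes 0.0625 or a number of a turn 0.188, either way. A call with a gripper value outside its range is refused whole. The fingers move at their own pace and stop on an object; the grip force is fixed at half the most. Time passes only in rows, so rows that do not move let the fingers close, or fill a call up. It gives the time, the measured TCP pose, the force and the opening at its end, in the units of the state.
- read_state(): the state, without advancing time (a new reading comes with each control period).
- get_image(name): name is "scene" or "top" or "wrist"; returns a dict with "img" (400x640x3 uint8, red, green, blue), "vfov" (degrees; the focal length in pixels is half the picture's height over the tangent of half this angle, whatever the lens; pixels are square), "cx", "cy" (the principal point, pixels), "world_from_camera" (4x4, takes a point from camera to world coordinates); the wrist camera has in their place "mount" (4x4, takes a point from camera to tool coordinates, whose origin is the TCP and whose axes are the flange's). Camera axes: x right, y down, z forward; pixel columns grow to the right and rows downward; lengths in mm; the calibration is good to about 2 mm. The wrist camera is an equidistant fisheye: a pixel r from the principal point sees the ray r / f radians off the axis. A picture is of the moment at which its call begins: read the wrist's pose just before it. There is no depth.
- job_done(): hands the job in, once; it reports no verdict.
Trained networks look in the newest picture that a camera, given by its name, has taken for a name from the list of things; names that differ only in an ending like _2 or _b are one class to them, and where a whole thing is asked for, a point or a joint stands for the part that bears it (a point fixed in the world has none). Each returns a list of dicts, best first, with "score" (0 to 1); they miss things now and then, are a little off and sometimes report something else, mostly with a low value. They report only what shows in the picture. A call takes as long as a camera call. They do not tell look-alikes from the thing itself.
- search_frame(query, camera): "box" ([left, top, width, height] in pixels, round what is visible of it).
- regions_of(query, camera): "region" (400x640 bool, what is visible of it) and "box" ([left, top, width, height] in pixels, round what is visible of it).
The state is a dict: "clock": time; "joints": joint angles; "joint_vel": joint speeds; "joint_efforts": joint torques, N m; "position": TCP position; "ee_rot": TCP orientation; "contact_force": force on the tool from outside, world axes, zero at the start; "wrist_torque": the same for the moment, N m; "gripper_width": finger opening in mm.
Only numpy, scipy, OpenCV 4.12 (cv2) and the standard library are available. Lean on these libraries where they do the work, as an engineer would, in place of code of your own. Each camera call takes 0.05 s, during which the arm holds its last target. There are 200 camera calls.

## Task

Uncover the terminals of the supply unit on the trolley: press the green snap tab down with the fingertips and, keeping it down until the catch is past, push the curved orange shield along its guides until it is completely off the unit's base and lies flat on the shelf, right way up, just beyond the end of its guides. Only press and push: do not lift or tip the shield, and leave everything else on the trolley where it is.

Things in the scene. Friction and masses are not known exactly. Their poses are not given: they have to be found in the camera images.
- supply: Supply unit, fixed on the shelf, place and yaw vary; sizes in mm. Origin: on the shelf (z 0) under the middle of the shield's seat; +x is the way the shield slides off, y across the guides, z up. Grey base plate 4 thick, 112 wide (y -56 to 56), from x -100 (tab end) to x 50, where seat and guides end. At y -62 to -122 stands its dark finned body, 38 high, x -57 to 47.
- guide_end (a point): Middle of the base plate's far edge, on its top (unit x 50, y 0, z 4). Guides: two channels 12 high at y 44 to 54 either side, x -48 to 50, their lips over the shield's flanges with 2 mm play; stops 12 high behind the flanges at x -58 to -51. Under the shield, two black and brass terminal rows at y 17 to 32 either side, at most 16 high; between them the way is free.
- tab (a joint): Green snap tab's travel straight down in m: 0 up, 0.008 fully in. Its spring takes about 2 N to start and 8 N at full travel, and returns it as soon as it is let go. At 0.004 or more its catch nose is below the shield's end wall and the shield is free; less, and the nose blocks it. Keep pressing while starting the push; after 15 mm of slide the tab may spring back up behind the wall.
- tab_pad (a point): Middle of the ribbed green pad's flat top, where it is pressed: unit x -75.5, y 0, 25 mm above the shelf when up, 17 fully in. Pad 39 long (unit x) by 32 wide (y), cheeks beside it 13 high; 6 mm gap to the shield.
- tab_nose (a point): Top of the tab's catch nose, hidden inside the shield's end wall: 20 wide, unit x -46 to -38, joined to the pad and always 1 mm lower than its top. A fingertip at the height of the pressed pad can therefore slide straight on over the nose, pushing the end wall before it, and on between the terminal rows.
- shield: Curved orange plastic shield, a loose barrel-shaped cover, about 120 g: 100 long (x), 76 wide, 96 over the flanges at its foot (y), 50 high, 3 thick. Origin: middle of its underside, at first on the base plate, 4 above the shelf, axes as the unit's. +x end open. Slides along the unit's +x with light friction; off the base once its origin is over 100 from the unit's, then drops 4 to the shelf.
- shield_face (a point): Outer face of the flat upright end wall that closes the shield's -x end, next to the tab: the face to push. The point is at its middle, 26 above the shield's underside, at the unit's x -50 at first. The wall reaches from 16 above the underside (20 above the shelf) up to the crown.
- pie_dish: Loose bystander: blue glazed fluted pie dish, 268 wide, 46 high; origin under its middle.
- jar: Loose bystander: frosted glass jar with wire clip lid, 96 wide, 127 high; origin under its middle.
- mug: Loose bystander: white mug, 82 wide with a handle, 92 high; origin under its middle. Jar and mug may swap places.
- fork: Loose bystander: silver dessert fork lying on the shelf, 176 long (along its x), 20 wide, 4 high.
- screwdriver: Loose bystander: red-handled screwdriver lying on the shelf, about 200 long along its x.
- meter: Loose bystander: yellow multimeter lying on its back, 78 by 155, 46 high; origin under its middle.
- parts_tray: Loose bystander: steel parts tray, 100 by 150, 28 high; origin under its middle.
Mind the look-alikes: they are no part of the job. There is more than one size of the shield; the one meant has the size given above. Of the things that look like the supply, the larger one is meant.

How it is judged:
By the outcome, as a careful person would: the job done as asked, in the order asked, and still so for the second after the job is handed in, with the robot touching nothing.
It also fails if it takes over 35 s, if anything falls off the work surface, if the arm or the gripper's body presses on something with over 40 N, if the wrist force passes 120 N, or if a joint passes its speed limit or range.

## Working session

There is one attempt and no reset: what is moved stays moved. The work goes in short steps, Python scripts to look and compute and a tool call to move; the robot and the scene stay as the last step left them, time stands still between calls to the robot, and variables do not carry over. Pictures are saved under pics/ and viewed, about 8 in all and at most 12, crops included, and the job is handed in when it is done.

Besides the shell and the picture viewer there is one more tool, called after "Call:" by a JSON object that holds its "name" and its "arguments". servo_tool: Moves the arm, as the interface text tells. Its arguments: {"type":"object","properties":{"turn":{"type":"array","items":{"type":"array","items":{"type":"number"}}},"dp":{"type":"array","items":{"type":"array","items":{"type":"number"}}},"fingers":{"type":"array","items":{"type":"number"}}},"required":["turn","dp","fingers"]}

```bash
ls; mkdir -p pics; python3 - <<'E'
from bench import *
import cv2,numpy as np
s=read_state();print(s)
for n in("scene","top"):
    d=get_image(n);cv2.imwrite(f"pics/{n}0.png",d["img"][:,:,::-1]);print(n,d["vfov"],d["cx"],d["cy"],np.round(d["world_from_camera"],4).tolist())
    for q in("supply","shield","tab","guide_end"):
        print(q,[(round(r["score"],2),r["box"]) for r in search_frame(q,n)][:4])
E
```

```text
pics
{'clock': 0.0, 'joints': array([ 1.49259834e+00,  3.85559089e-01,  6.65173592e-03, -4.89827989e-04,
       -1.19400394e+00, -2.58618674e-01]), 'joint_vel': array([ 0.00048281, -0.00186561,  0.00090303, -0.00026902,  0.00049836,
       -0.00159105]), 'joint_efforts': array([-2.97968199e-04, -3.92282903e+01,  1.88402277e+01,  4.18622553e+00,
       -4.59313320e-03,  9.82347856e-07]), 'position': array([206.33406722, 589.35145648, 230.23155553]), 'ee_rot': array([ 9.85837076e-01, -1.67702386e-01, -1.31445406e-04,  1.07369234e-03]), 'contact_force': array([0.3256468 , 0.72037482, 0.40325611]), 'wrist_torque': array([-0.03395864, -0.00589048,  0.00918229]), 'gripper_width': 85.33449801966188}
scene 50.439016016441514 317.922154666355 206.03269916159283 [[-0.1752, 0.5419, -0.822, 1433.2982], [0.9845, 0.0876, -0.1521, 137.8422], [-0.0104, -0.8359, -0.5489, 666.6466], [0.0, 0.0, 0.0, 1.0]]
supply [(0.87, [374.9, 183.2, 31.3, 19.9]), (0.56, [261.8, 217.0, 62.3, 44.1])]
shield [(0.95, [280.4, 210.3, 44.1, 25.8]), (0.78, [315.6, 186.9, 33.8, 25.6]), (0.6, [342.3, 264.3, 37.6, 33.8])]
tab [(0.74, [265.8, 215.0, 14.9, 14.4]), (0.39, [371.5, 183.5, 9.4, 3.0])]
guide_end [(0.96, [368.9, 180.8, 34.9, 25.9]), (0.95, [262.2, 217.9, 57.5, 43.6]), (0.51, [474.9, 177.2, 50.9, 51.7])]
top 46.80015759994899 327.9832135107141 197.19751496399505 [[0.0038, -0.9906, 0.1365, 378.9055], [-0.9998, -0.0008, 0.0219, -46.4337], [-0.0216, -0.1365, -0.9904, 1365.0226], [0.0, 0.0, 0.0, 1.0]]
supply [(0.9, [254.0, 259.9, 39.0, 42.5]), (0.74, [362.8, 195.8, 16.0, 10.3]), (0.65, [324.3, 160.8, 57.0, 61.1]), (0.38, [391.8, 236.4, 14.6, 52.0])]
shield [(0.79, [327.9, 190.2, 34.3, 28.4]), (0.68, [274.0, 131.2, 30.2, 27.9]), (0.66, [310.4, 238.8, 33.4, 29.9])]
tab [(0.43, [277.2, 285.0, 12.3, 6.0]), (0.42, [364.3, 195.4, 12.6, 14.1])]
guide_end [(0.7, [256.7, 262.9, 36.3, 40.2]), (0.55, [328.1, 161.7, 53.7, 67.2])]
```

```bash
python3 - <<'E'
import cv2
a=cv2.imread("pics/scene0.png");b=cv2.imread("pics/top0.png")
cv2.imwrite("pics/s1.png",cv2.resize(a[160:310,240:440],None,fx=4,fy=4,interpolation=2))
cv2.imwrite("pics/t1.png",cv2.resize(b[120:320,240:440],None,fx=3,fy=3,interpolation=2))
E
```

```text
(no output)
```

View pics/top0.png

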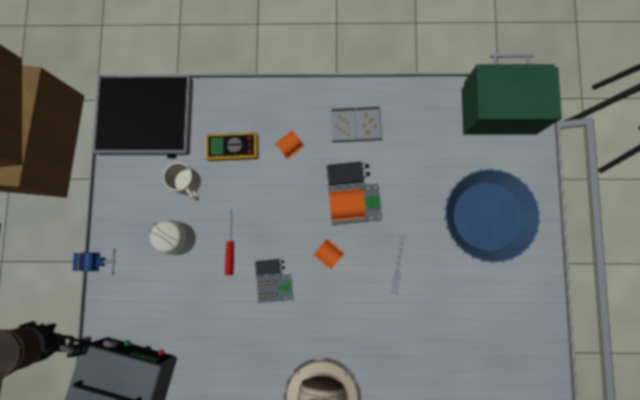

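View pics/t1.png

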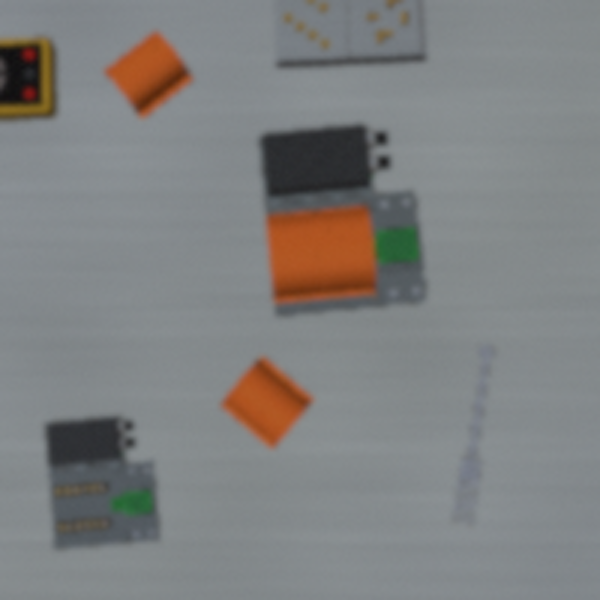

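View pics/s1.png

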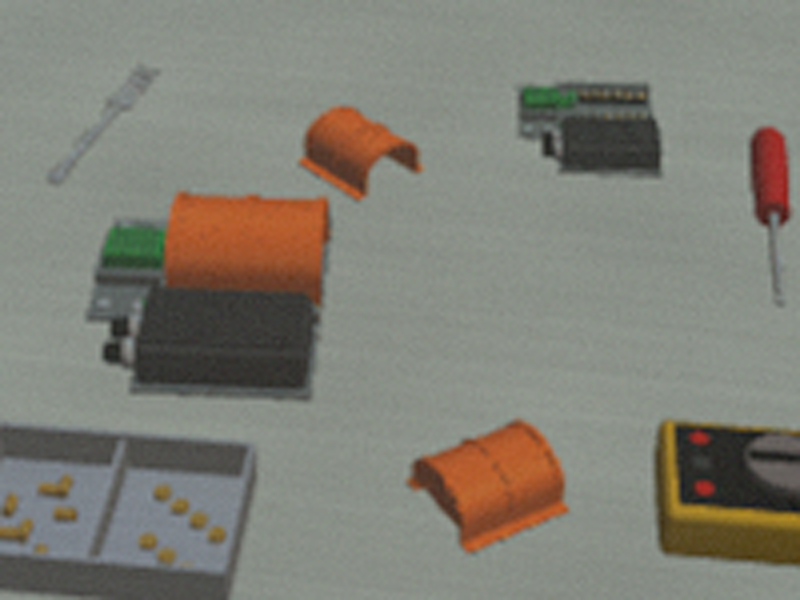

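The scene shows one large supply with its shield seated, at top image (345,205). The smaller supply is at (275,285), with no shield on it. Two small loose shields lie at (290,145) and (328,253). The crop confirms that the large unit, with its covered seat and its green tab on the right, is the one meant. I'll fit its pose from the corners.

```bash
cat > h.py <<'E'
import numpy as np,cv2
from bench import *
from scipy.optimize import least_squares
from scipy.spatial.transform import Rotation as R
def unit(p,u):
    p=np.atleast_2d(p).astype(float);c,s=np.cos(p_:=u[2]),np.sin(u[2])
    return np.c_[u[0]+c*p[:,0]-s*p[:,1],u[1]+s*p[:,0]+c*p[:,1],p[:,2]]
def project(P,d,T=None,fish=False):
    T=np.array(d["world_from_camera"]) if T is None else T
    q=(np.c_[P,np.ones(len(P))]@np.linalg.inv(T).T)[:,:3]
    f=200/np.tan(np.radians(d["vfov"]/2))
    if fish:
        r=np.linalg.norm(q[:,:2],axis=1);th=np.arctan2(r,q[:,2]);v=q[:,:2]*(f*th/r)[:,None]
    else: v=f*q[:,:2]/q[:,2:]
    return v+[d["cx"],d["cy"]]
def wristT(s,d):
    T=np.eye(4);T[:3,:3]=R.from_quat(s["ee_rot"]).as_matrix();T[:3,3]=s["position"]
    return T@np.array(d["mount"])
def fit(up,px,d,u0,T=None,fish=False):
    return least_squares(lambda u:(project(unit(up,u),d,T,fish)-px).ravel(),u0,x_scale=[10,10,.1],loss="soft_l1")
E
python3 - <<'E'
from h import *
d=get_image("top")
up=np.array([[47,-122,38],[-57,-122,38],[-57,-62,38],[47,-62,38],[-100,-56,4],[-100,56,4],[50,56,4]])
px=np.array([[262,135],[366,126],[371,187],[267,195],[415,192],[424,303],[277,313]])
px=(px+.5)/3-.5+[240,120]
r=fit(up,px,d,[380,-50,1.57]);print(r.x,r.fun.round(2),np.degrees(r.x[2]))
print(unit([[-75.5,0,25],[50,0,4],[100,0,4]],r.x).round(1))
s=read_state();d=get_image("wrist");T=wristT(s,d)
print(project(unit([[-75.5,0,25],[0,0,50]],r.x),d,T,True),d["vfov"],np.array(d["mount"]).round(3).tolist())
print(R.from_quat(s["ee_rot"]).as_matrix().round(2).tolist())
cv2.imwrite("pics/w0.png",d["img"][:,:,::-1])
E
```

```text
[541.70556334 -70.63644693   1.6639823 ] [-0.48 -0.29  0.25 -0.56  0.63 -0.77 -0.31 -0.16 -0.08  0.17  0.88  0.53
 -0.84  1.83] 95.33916285892573
[[ 548.7 -145.8   25. ]
 [ 537.1  -20.9    4. ]
 [ 532.4   28.9    4. ]]
[[ 621.45057141  -93.68434907]
 [ 612.21235939 -101.33095325]] 65.70646984690485 [[-0.001, -0.948, -0.319, 81.375], [1.0, -0.0, -0.001, -1.066], [0.001, -0.319, 0.948, -143.679], [0.0, 0.0, 0.0, 1.0]]
[[0.94, -0.33, -0.0], [-0.33, -0.94, -0.0], [-0.0, 0.0, -1.0]]
```

Call:
{"name": "servo_tool", "arguments": {"turn": [[0,0,-0.09],[0,0,-0.09],[0,0,-0.09],[0,0,-0.09],[0,0,-0.09]], "dp": [[0.025,-0.054,0],[0.025,-0.054,0],[0.025,-0.054,0],[0.025,-0.054,0],[0.025,-0.054,0]], "fingers": [0,0,0,0,0]}}

```text
clock: 1.23
position: [332.7, 315.6, 230.5]
ee_rot: [0.922, -0.387, 0.001, -0.001]
contact_force: [0.7, 0.6, 0.2]
gripper_width: -0.0
```

Call:
{"name": "servo_tool", "arguments": {"turn": [[0,0,-0.09],[0,0,-0.09],[0,0,-0.09],[0,0,-0.09],[0,0,-0.09]], "dp": [[0.025,-0.054,-0.005],[0.025,-0.054,-0.005],[0.025,-0.054,-0.005],[0.025,-0.054,-0.005],[0.025,-0.054,-0.005]], "fingers": [0,0,0,0,0]}}

```text
clock: 1.85
position: [460.9, 37.1, 208.1]
ee_rot: [0.809, -0.588, 0.003, -0.005]
contact_force: [0.8, -0.2, 0.1]
gripper_width: -0.1
```

Call:
{"name": "servo_tool", "arguments": {"turn": [[0,0,-0.045],[0,0,-0.045],[0,0,-0.045],[0,0,-0.045],[0,0,-0.045]], "dp": [[0.0175,-0.037,-0.014],[0.0175,-0.037,-0.014],[0.0175,-0.037,-0.014],[0.0175,-0.037,-0.014],[0.0175,-0.037,-0.014]], "fingers": [0,0,0,0,0]}}

```text
clock: 2.48
position: [552.5, -156.1, 138.3]
ee_rot: [0.734, -0.679, 0.006, -0.006]
contact_force: [0.9, 0.8, 0.2]
gripper_width: -0.1
```

```bash
python3 - <<'E'
from h import *
s=read_state();d=get_image("wrist");T=wristT(s,d)
print(s["clock"],s["position"],s["ee_rot"],s["joints"])
u=[541.7,-70.6,1.664]
print(project(unit([[-75.5,0,25],[-95,-16,25],[-95,16,25],[-56,-16,25],[-56,16,25],[-100,-56,4],[-100,56,4],[-57,-62,38],[-57,-122,38],[47,-122,38],[47,-62,38]],u),d,T,True).round(0).tolist())
cv2.imwrite("pics/w1.png",d["img"][:,:,::-1])
E
```

```text
2.475 [ 552.51220077 -156.09645921  138.29747343] [ 0.73440634 -0.67865243  0.00607969 -0.00642217] [ 0.00613015  0.3748076  -0.26006477 -0.00135016 -0.91826979  0.07355165]
[[327.0, 206.0], [308.0, 185.0], [345.0, 184.0], [309.0, 226.0], [345.0, 226.0], [267.0, 174.0], [387.0, 173.0], [256.0, 231.0], [194.0, 230.0], [213.0, 319.0], [268.0, 322.0]]
```

View pics/w1.png

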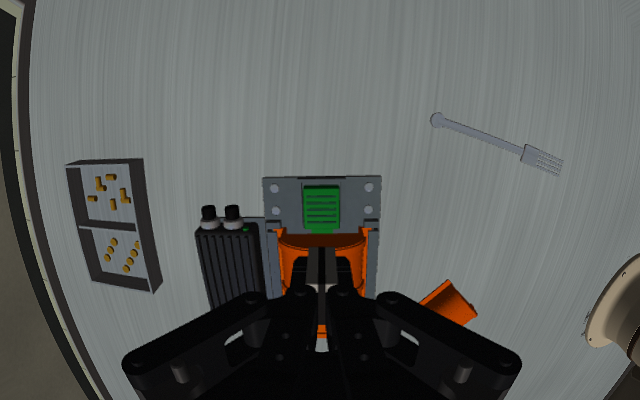

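The wrist view shows the green pad centred near (321,208), with the plate's back corners at about (263,177) and (381,176). I'll enlarge it to get exact corners.

```bash
python3 - <<'E'
import cv2
a=cv2.imread("pics/w1.png")
cv2.imwrite("pics/w1c.png",cv2.resize(a[165:265,190:390],None,fx=4,fy=4,interpolation=2))
E
```

```text
(no output)
```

View pics/w1c.png

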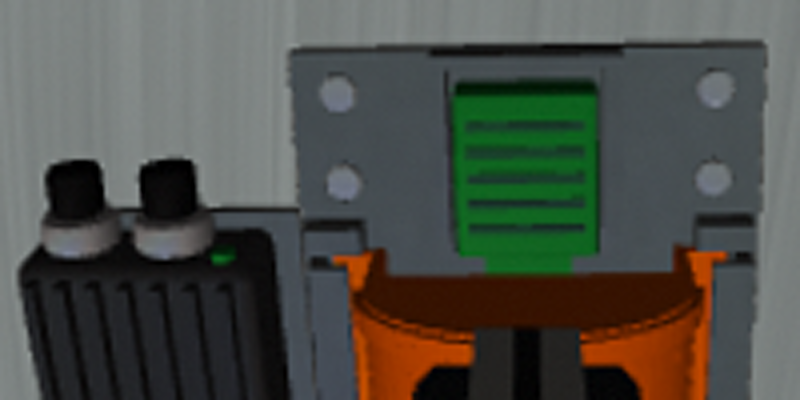

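```bash
cat > m.py <<'E'
from h import *
d=get_image("wrist")
s=dict(position=[552.51220077,-156.09645921,138.29747343],ee_rot=[0.73440634,-0.67865243,0.00607969,-0.00642217])
T=wristT(s,d)
up=[[-95,-16,25],[-95,16,25],[-56,-16,25],[-56,16,25],[-100,-56,4],[-100,56,4]]
px=(np.array([[456,97],[597,95],[461,254],[597,252],[290,50],[766,44]])+.5)/4-.5+[190,165]
r=fit(up,px,d,[541,-70,1.66],T,True);print(r.x,r.fun.round(2),np.degrees(r.x[2]))
print(unit([[-76,0,25],[-61,0,25],[44,0,17]],r.x).round(1))
print(R.from_quat(s["ee_rot"]).as_matrix().round(3).tolist())
E
python3 m.py
```

```text
[546.04680815 -67.53492025   1.66596765] [-0.96 -1.02  0.8  -0.96 -0.61  1.08  0.68  1.24 -0.32  0.07  0.35  0.05] 95.45291513943808
[[ 553.3 -143.2   25. ]
 [ 551.8 -128.3   25. ]
 [ 541.9  -23.7   17. ]]
[[0.079, -0.997, 0.018], [-0.997, -0.079, 0.001], [0.0, -0.018, -1.0]]
```

Call:
{"name": "servo_tool", "arguments": {"turn": [[0,0.018,0.016],[0,0,0],[0,0,0],[0,0,0],[0,0,0]], "dp": [[0.001,0.013,-0.01],[0,0,-0.03],[0,0,-0.03],[0,0,-0.028],[0,0,0]], "fingers": [0,0,0,0,0]}}

```text
clock: 3.2
position: [553.3, -138.0, 36.5]
ee_rot: [0.742, -0.671, -0.002, 0.001]
contact_force: [0.3, -0.4, 0.5]
gripper_width: 0.1
```

```bash
python3 - <<'E'
from h import *
s=read_state();d=get_image("wrist")
print(s["clock"],s["position"],R.from_quat(s["ee_rot"]).as_matrix().round(3).tolist(),s["contact_force"])
cv2.imwrite("pics/w2c.png",cv2.resize(d["img"][130:330,200:440,::-1],None,fx=3,fy=3,interpolation=2))
E
```

```text
3.2 [ 553.29205744 -138.01834343   36.49690843] [[0.101, -0.995, -0.004], [-0.995, -0.101, 0.002], [-0.002, 0.003, -1.0]] [ 0.32763355 -0.38300366  0.48083005]
```

View pics/w2c.png

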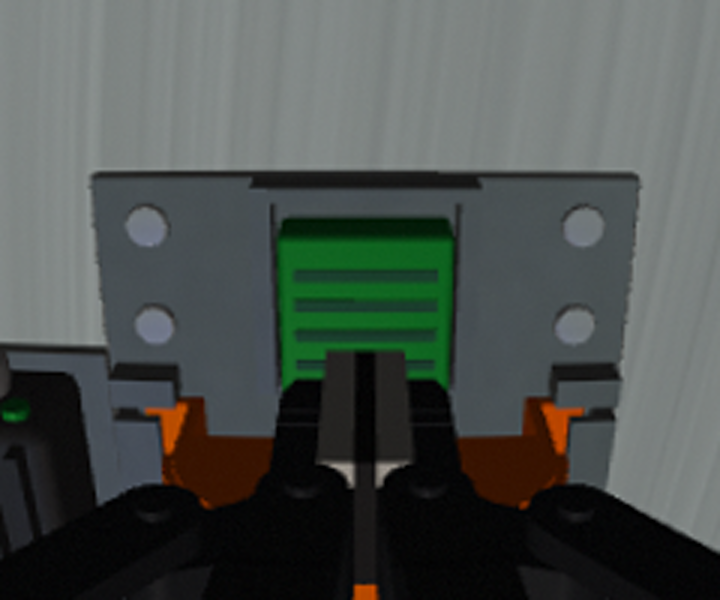

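Call:
{"name": "servo_tool", "arguments": {"turn": [[0,0,0],[0,0,0],[0,0,0],[0,0,0],[0,0,0]], "dp": [[0,-0.004,-0.004],[0,0,-0.004],[0,0,-0.004],[0,0,-0.002],[0,0,0]], "fingers": [0,0,0,0,0]}}

```text
clock: 3.88
position: [557.3, -141.6, 27.1]
ee_rot: [0.743, -0.67, 0.002, -0.003]
contact_force: [-0.1, 0.5, -0.1]
gripper_width: -0.0
```

Call:
{"name": "servo_tool", "arguments": {"turn": [[0,0,0],[0,0,0],[0,0,0],[0,0,0],[0,0,0]], "dp": [[-0.004,0,0],[0,0,-0.003],[0,0,-0.003],[0,0,-0.002],[0,0,0]], "fingers": [0,0,0,0,0]}}

```text
clock: 4.5
position: [553.0, -141.7, 20.2]
ee_rot: [0.743, -0.669, 0.002, -0.003]
contact_force: [-2.2, 1.6, 5.0]
gripper_width: 0.0
```

Call:
{"name": "servo_tool", "arguments": {"turn": [[0,0,0],[0,0,0],[0,0,0],[0,0,0],[0,0,0]], "dp": [[0,0,-0.0015],[0,0,-0.0015],[0,0,0],[0,0,0],[0,0,0]], "fingers": [0,0,0,0,0]}}

```text
clock: 5.12
position: [553.0, -141.7, 19.9]
ee_rot: [0.743, -0.669, 0.003, -0.002]
contact_force: [-2.7, 1.1, 5.5]
gripper_width: -0.1
```

Call:
{"name": "servo_tool", "arguments": {"turn": [[0,0,0],[0,0,0],[0,0,0],[0,0,0],[0,0,0]], "dp": [[0,0,-0.002],[0,0,-0.002],[0,0,-0.002],[0,0,-0.002],[0,0,-0.001]], "fingers": [0,0,0,0,0]}}

```text
clock: 5.75
position: [553.0, -141.7, 17.2]
ee_rot: [0.744, -0.668, 0.003, -0.002]
contact_force: [-2.7, 0.7, 7.1]
gripper_width: -0.2
```

Call:
{"name": "servo_tool", "arguments": {"turn": [[0,0,0],[0,0,0],[0,0,0],[0,0,0],[0,0,0]], "dp": [[-0.0005,0.005,-0.001],[-0.0005,0.005,-0.001],[-0.0005,0.005,-0.001],[-0.0005,0.005,-0.001],[-0.0005,0.005,-0.001]], "fingers": [0,0,0,0,0]}}

```text
clock: 6.38
position: [556.0, -122.1, 18.5]
ee_rot: [0.746, -0.666, 0.01, -0.003]
contact_force: [-0.3, -5.0, 6.6]
gripper_width: 0.1
```

Call:
{"name": "servo_tool", "arguments": {"turn": [[0.003,0.008,-0.006],[0.003,0.008,-0.006],[0.003,0.006,-0.006],[0,0.003,0],[0,0.003,0]], "dp": [[-0.002,0.005,-0.0015],[-0.002,0.005,-0.0015],[-0.0015,0.005,-0.0015],[-0.001,0.005,-0.001],[-0.001,0.005,-0.001]], "fingers": [0,0,0,0,0]}}

```text
clock: 7.0
position: [554.8, -103.0, 18.2]
ee_rot: [0.741, -0.672, 0.004, 0.002]
contact_force: [-0.5, -5.9, 6.9]
gripper_width: -0.0
```

Call:
{"name": "servo_tool", "arguments": {"turn": [[0,0,0],[0,0,0],[0,0,0],[0,0,0],[0,0,0]], "dp": [[-0.003,0.006,0],[-0.003,0.006,0],[-0.003,0.006,0],[-0.003,0.006,0],[-0.002,0.006,0]], "fingers": [0,0,0,0,0]}}

```text
clock: 7.62
position: [543.0, -72.8, 18.7]
ee_rot: [0.741, -0.671, 0.007, 0.001]
contact_force: [2.4, -1.3, 1.1]
gripper_width: -0.2
```

```bash
python3 - <<'E'
from h import *
s=read_state();d=get_image("wrist")
print(s["clock"],s["position"],R.from_quat(s["ee_rot"]).as_matrix().round(3).tolist(),s["contact_force"])
cv2.imwrite("pics/w3c.png",cv2.resize(d["img"][130:330,200:440,::-1],None,fx=3,fy=3,interpolation=2))
E
```

```text
7.625 [543.04404669 -72.80942089  18.74737867] [[0.098, -0.995, 0.009], [-0.995, -0.098, -0.01], [0.011, -0.008, -1.0]] [ 2.43209906 -1.30034689  1.0567684 ]
```

View pics/w3c.png

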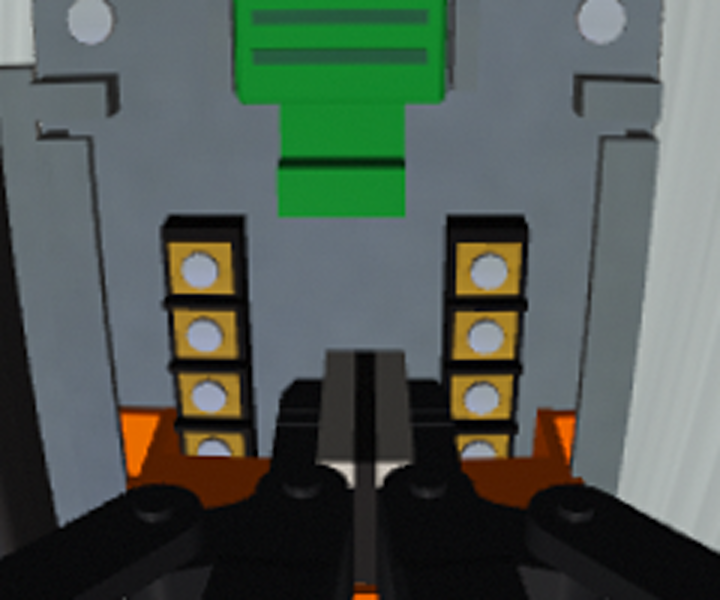

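Call:
{"name": "servo_tool", "arguments": {"turn": [[0.005,0.005,0],[0.005,0.004,0],[0,0,0],[0,0,0],[0,0,0]], "dp": [[0.002,0.006,0],[0.001,0.006,0],[-0.0005,0.006,0],[-0.0005,0.006,0],[-0.0005,0.006,0]], "fingers": [0,0,0,0,0]}}

```text
clock: 8.3
position: [542.4, -40.1, 17.6]
ee_rot: [0.741, -0.672, -0.002, 0.002]
contact_force: [0.4, -0.6, -0.7]
gripper_width: -0.1
```

Call:
{"name": "servo_tool", "arguments": {"turn": [[0,0,0],[0,0,0],[0,0,0],[0,0,0],[0,0,0]], "dp": [[0,0.004,0],[-0.0005,0.004,0],[-0.0005,0.004,0],[-0.0005,0.003,0],[-0.0005,0.002,0]], "fingers": [0,0,0,0,0]}}

```text
clock: 8.93
position: [540.0, -21.7, 17.6]
ee_rot: [0.741, -0.671, -0.002, 0.002]
contact_force: [-0.2, 0.2, -0.4]
gripper_width: -0.1
```

```bash
python3 - <<'E'
from h import *
s=read_state();d=get_image("wrist")
print(s["clock"],s["position"],R.from_quat(s["ee_rot"]).as_matrix().round(3).tolist(),s["contact_force"])
cv2.imwrite("pics/w4c.png",cv2.resize(d["img"][130:330,200:440,::-1],None,fx=3,fy=3,interpolation=2))
E
```

```text
8.925 [540.03676037 -21.68959765  17.5916832 ] [[0.098, -0.995, -0.006], [-0.995, -0.098, 0.001], [-0.001, 0.006, -1.0]] [-0.15752829  0.1865847  -0.44015024]
```

View pics/w4c.png

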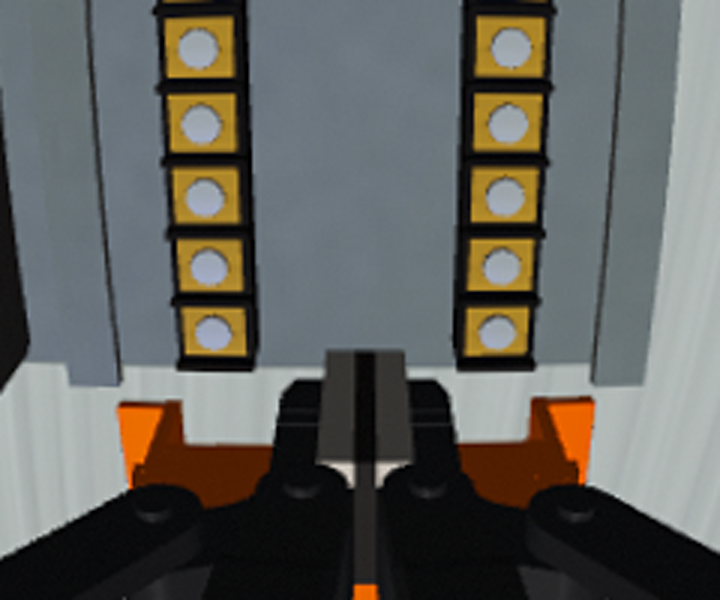

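The shield's rear flange edges (row 402) now lie past the guide ends (row 385). I'll back off and rise clear, then check.

Call:
{"name": "servo_tool", "arguments": {"turn": [[0,0,0],[0,0,0],[0,0,0],[0,0,0],[0,0,0]], "dp": [[0.0005,-0.005,0.001],[0,-0.003,0.01],[0,0,0.03],[0,0,0.04],[0,0,0.04]], "fingers": [0,0,0,0,0]}}

```text
clock: 9.6
position: [538.5, -31.5, 140.9]
ee_rot: [0.741, -0.672, -0.004, 0.004]
contact_force: [0.8, -0.1, 0.8]
gripper_width: 0.2
```

Call:
{"name": "servo_tool", "arguments": {"turn": [[0,0,0],[0,0,0],[0,0,0],[0,0,0],[0,0,0]], "dp": [[0,-0.02,0.04],[0,-0.04,0.03],[0,-0.04,0],[0,-0.04,0],[0,0,0]], "fingers": [0,0,0,0,0]}}

```text
clock: 10.22
position: [539.8, -176.8, 223.1]
ee_rot: [0.741, -0.672, 0.002, -0.001]
contact_force: [0.3, 0.7, -0.4]
gripper_width: -0.3
```

```bash
python3 - <<'E'
from h import *
s=read_state();print(s["clock"],s["position"],s["contact_force"])
t=get_image("top")["img"][:,:,::-1];a=get_image("scene")["img"][:,:,::-1]
w=get_image("wrist")["img"][:,:,::-1]
o=np.vstack([np.hstack([cv2.resize(t[150:250,270:400],(390,300),interpolation=2),cv2.resize(a[180:270,250:367],(390,300),interpolation=2)]),cv2.resize(w[130:400,120:560],(780,300))[:,:]])
cv2.imwrite("pics/end.png",o)
E
```

```text
10.225 [ 539.83894233 -176.76921388  223.09553376] [ 0.34926181  0.69210848 -0.36241645]
```

View pics/end.png

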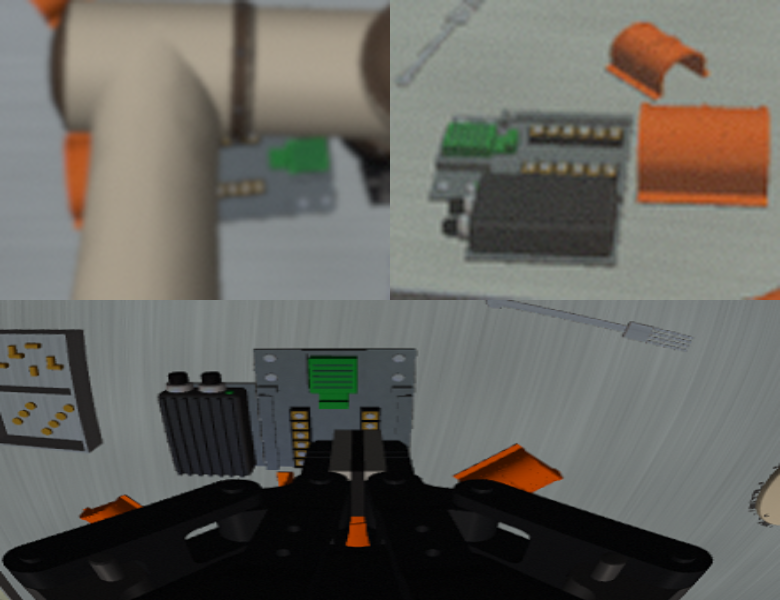

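The scene view shows the shield flat and upright, with a clear gap beyond the base. The tab has sprung back up, and the small shields and other nearby things don't appear to have moved.

```bash
python3 -c "
from bench import *
print(job_done())"
```

```text
the job is handed in; nothing more can be done
None
```

The large supply unit's terminals are uncovered, and I handed the job in at about 10.4 s. With the fingers shut, I pressed the green tab 7.8 mm in at about 7 N. I kept it pressed past the catch, then pushed the shield along its guides until it was off the base.

- **Final pictures:** in the scene view the shield lies flat and right way up on the shelf, with a gap of roughly 6 mm beyond the guide ends. The terminals are exposed, the tab has sprung back up and the robot is touching nothing. Forces read at the end of each move never passed about 10 N.
- **Bystanders:** the fork, the parts tray and both small shields looked undisturbed. I did not look closely at the jar, mug, dish, meter or screwdriver at the end, but the arm stayed well away from them.
- **What disagreed or drifted:**
  - The top camera and the wrist camera differed by about 5 mm on the unit's position, and I used the wrist camera.
  - The tool drifted up to 5 mm sideways during the push and I corrected it.
  - The arm blocked most of the final top view, so the end check relies on the scene and wrist cameras.

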